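# Tip out the bearing balls and hold the inspection lamp on them

## Robot

A 7-joint arm with a two-finger parallel gripper is mounted at the origin on a cart in front of the work surface, level with it; the furniture and walls round the work are solid. World frame = base frame: x ahead of the robot, y to its left, z up, the work surface at z = 0. Lengths are in m, angles in rad, forces in N, time in s.
With the tool pointing down it reaches from about 0.4 to 0.925 m from the base axis. Payload 5.6 kg.
Tool frame: the origin (TCP) lies on the centre line of the jaws, within the pads' length; the fingertips stand 17 mm ahead of it and the grasp point (between the pads) lies 2 mm behind it; z points along the fingers, y is the line along which they close (so a half turn about z gives the same grasp; the last joint's range is limited). The gripper opens to 85 mm and grips with 20 to 120 N. Pads are 22 mm wide; open, the fingers measure 114 mm over their backs; the gripper's body (76 mm by 85 mm) begins 54 mm behind the grasp point. The pads swing forward as they close: fully open they stand 13 mm farther back than shut.
Start: joints at [-1.359, 0.468, -0.012, 1.603, 0.006, 1.071, -0.056], TCP at [0.164, 0.629, 0.248] pointing down, gripper open.
Joint ranges: [-2.53, 2.53], [-0.31, 2.02], [-1.57, 1.55], [0.28, 2.44], [-1.29, 4.43], [0.15, 1.84], [-2.92, 2.92]. Speed limits (rad/s): [2.57, 2.57, 3.14, 3.14, 3.14, 3.14, 3.14].

## Interface

Orientations are given as a unit quaternion [x, y, z, w].
In Python, from station import bot, hand, inverse_kinematics, viewer, finish_job, read_t, read_qpos, read_dq, read_tau, read_eef_pos, read_tool_rot, read_force, read_ft_torque, read_grip_width, read_finger_force gives the robot as it stands. Calls block until the motion is done:
- bot.movep(position, orientation): joint-space move of the TCP to a pose.
- bot.servo_line(position, feed=0.15, rot=None, until_force=None): straight line of the TCP; rot=None keeps the orientation; feed is the mean speed in m/s. With until_force (N) it stops when the force on the tool has changed by that much, and returns True; else False.
- bot.move_joints(angles): joint-space move.
- hand.open_jaws() and hand.gripper_close(force=None): open the fingers fully, or close them until they stop; force is the grip in N (None keeps the last).
- bot.pause(seconds).
- inverse_kinematics(position, orientation): joint angles nearest the present ones, or None.
- viewer.read_camera(name): name is "side" or "top" or "wrist"; returns a dict with "frame" (384x512x3 uint8, red, green, blue), "K" (3x3 intrinsics, pixels), "k1" (the pictures are not rectified: a ray, as slopes to the right and down, at radius r is drawn at 1 + k1 r^2 times it, then the intrinsics apply), "R" (3x3) and "t" (3): a world point X has camera coordinates R X + t. Camera axes: x right, y down, z forward; pixel columns grow to the right and rows downward; lengths in m; the calibration is good to about 2 mm. A picture is of the moment at which its call begins. There is no depth.
A pose or a line that the arm cannot do raises bot.MotionError and nothing moves.
- finish_job(): hands the job in; it is judged then, once.
Readings, each from a call of its own:
- read_t(): time.
- read_qpos(): joint angles.
- read_dq(): joint speeds.
- read_tau(): joint torques, N m.
- read_eef_pos(): TCP position.
- read_tool_rot(): TCP orientation.
- read_force(): force on the tool from outside, world axes, zero at the start.
- read_ft_torque(): the same for the moment, N m.
- read_grip_width(): opening from 0.0 (shut) to 1.0 (fully open).
- read_finger_force(): force on a finger pad.
Only numpy, scipy, OpenCV 4.12 (cv2) and the standard library are available. Lean on these libraries where they do the work, as an engineer would, in place of code of your own. Each camera call takes 0.05 s, during which the arm holds its last target. There are 200 camera calls.

## Task

Tip all six steel balls out of the blue scoop into the white inspection dish and stand the emptied scoop upright on the board again, beside the dish. Then draw the black inspection lamp straight up out of its holster, slant it about 45 degrees, and hold it in the air with its lens about 12 cm from the middle of the dish so that its beam falls there. Finish still gripping the lamp in that pose, the balls in the dish and the other things on the bench left where they were.

Things in the scene. Friction and masses are not known exactly. Their poses are not given: they have to be found in the camera images.
- scoop_mid (a point): loose open blue sheet-metal scoop standing on the wooden work board (top 38 mm above the bench) (0.11 kg plus balls); its centre, 20 mm above its underside. Own -x points to the pouring lip, z up. 53 wide along y: grip it across its flat side walls, 40 high from x = -5 to +42 mm. Starts with the lip towards the robot within 0.4 rad. Tipped lip-down by 35 to 60 degrees, the balls roll out over the lip
- ball_1_center (a point): centre of one of the six loose steel bearing balls, 15 in diameter, that lie in the scoop
- ball_2_center (a point): centre of one of the six loose steel bearing balls, 15 in diameter, that lie in the scoop
- ball_3_center (a point): centre of one of the six loose steel bearing balls, 15 in diameter, that lie in the scoop
- ball_4_center (a point): centre of one of the six loose steel bearing balls, 15 in diameter, that lie in the scoop
- ball_5_center (a point): centre of one of the six loose steel bearing balls, 15 in diameter, that lie in the scoop
- ball_6_center (a point): centre of one of the six loose steel bearing balls, 15 in diameter, that lie in the scoop
- scoop_lip (a point): middle of the scoop's pouring lip: 45 mm ahead (-x) of scoop_mid and 18 mm above the underside, at the top of a ramp from the flat 2.5 mm floor; the side walls drop to 24 mm there
- dish_floor (a point): middle of the inner floor (4 mm above the board) of the fixed white round dish with a blue rim; outside radius 75 and height 38 at the rim, inner floor radius about 60
- holster_mouth (a point): centre of the mouth, 62 mm above the board, of the lamp's fixed holster: grey upright sleeve 39 across, bore radius 15, 50 deep, on a round dark foot 84 across. A spring plunger (black knob at its side) sits in a groove of the lamp; it gives way by itself to a straight pull upward of roughly 5 to 15 N
- lamp_mid (a point): centre of the loose inspection lamp: round black and aluminium rod with orange bands, 26 in diameter, 125 long, 0.14 kg. It stands in the holster lens down; its tail is 62 mm above this point, which lies 12 mm above the holster's mouth. Own z points from lens to tail; yaw does not matter. Drawn up 55 mm it is free
- lamp_lens (a point): centre of the lamp's lens, at its lower end, 62.5 mm below lamp_mid along the lamp's z; same axes: the beam leaves along -z
- caliper: vernier caliper, 64 x 165 x 10, lying flat (mm); bystander, leave it alone; origin at the middle of its underside
- pliers: combination pliers with black handles, 53 x 164 x 12, lying flat (mm); bystander, leave it alone; origin at the middle of its underside
- lock_cylinder: pale metal lock cylinder lying on its side, 61 x 45 x 45 (mm); bystander, leave it alone; origin at the middle of its underside
- zinc_sleeve: zinc sleeve ring, 47 across, 19 high (mm); bystander, leave it alone; origin at the middle of its underside
- marker_blue: marker pen with a blue cap, 12 thick, 136 long, lying (mm); bystander, leave it alone; origin at the middle of its underside
- oil_bottle: small oil bottle with a spout, 39 across, 113 high (mm); bystander, leave it alone; origin at the middle of its underside
There are look-alikes about, which are no part of the job. What is shaped like the part that bears lamp_mid but pink is not meant.

How it is judged:
By the outcome, as a careful person would: the job done as asked, in the order asked, and still so for the second after the job is handed in, while the arm keeps its last pose, push and grip.
It also fails if it takes over 58 s, if anything falls off the work surface, if the arm or the gripper's body presses on something with over 40 N, if the wrist force passes 120 N, or if a joint passes its speed limit or range.

## Working session

There is one attempt and no reset: what is moved stays moved. The work goes in short steps, each a Python script; the robot and the scene stay as the last script left them, time stands still between calls to the robot, and variables do not carry over. Pictures are saved under pics/ and viewed, at most 10 in all, crops included, and the job is handed in when it is done.

```bash
ls; mkdir -p pics
cat > h.py <<'E'
import numpy as np, cv2
from station import *
from scipy.spatial.transform import Rotation as Rt
def cam(n,name=None):
    c=viewer.read_camera(n)
    if name: cv2.imwrite(f'pics/{name}.png',c['frame'][:,:,::-1])
    return c
def D(c): return np.array([c['k1'],0,0,0,0.])
def ray(c,u,v):
    p=cv2.undistortPoints(np.array([[[u,v]]],float),np.array(c['K']),D(c))[0,0]
    R=np.array(c['R']);return -R.T@np.array(c['t']),R.T@np.array([p[0],p[1],1])
def onz(c,u,v,z):
    o,d=ray(c,u,v);return o+d*(z-o[2])/d[2]
def proj(c,X):
    R=np.array(c['R'],float)
    return cv2.projectPoints(np.array(X,float).reshape(-1,1,3),cv2.Rodrigues(R)[0],np.array(c['t'],float),np.array(c['K']),D(c))[0][:,0]
def tri(c1,p1,c2,p2):
    o1,d1=ray(c1,*p1);o2,d2=ray(c2,*p2)
    s=np.linalg.lstsq(np.c_[d1,-d2],o2-o1,rcond=None)[0]
    a,b=o1+d1*s[0],o2+d2*s[1];return (a+b)/2,np.linalg.norm(a-b)
E
python3 - <<'E'
from h import *
a=cam('top');b=cam('side');
import pickle;pickle.dump((a,b),open('c0.pkl','wb'))
for n,c in (('top0',a),('side0',b)):
    cv2.imwrite(f'pics/{n}.png',cv2.resize(c['frame'][:,:,::-1],(800,600),interpolation=cv2.INTER_CUBIC))
    print(np.round(-np.array(c['R']).T@c['t'],3),c['K'],c['k1'])
print(read_t(),read_tool_rot())
E
```

```text
pics
[-0.533  0.105  1.791] [[466.03621089   0.         258.07153229]
 [  0.         466.03621089 187.64480628]
 [  0.           0.           1.        ]] -0.09067626563219541
[ 0.021 -0.899  0.849] [[394.67145026   0.         254.26477296]
 [  0.         394.67145026 192.20951131]
 [  0.           0.           1.        ]] -0.08825189478831764
0.1 [ 1.27075556e-01  9.91892685e-01 -8.36813503e-04 -6.81446397e-05]
```

View pics/top0.png

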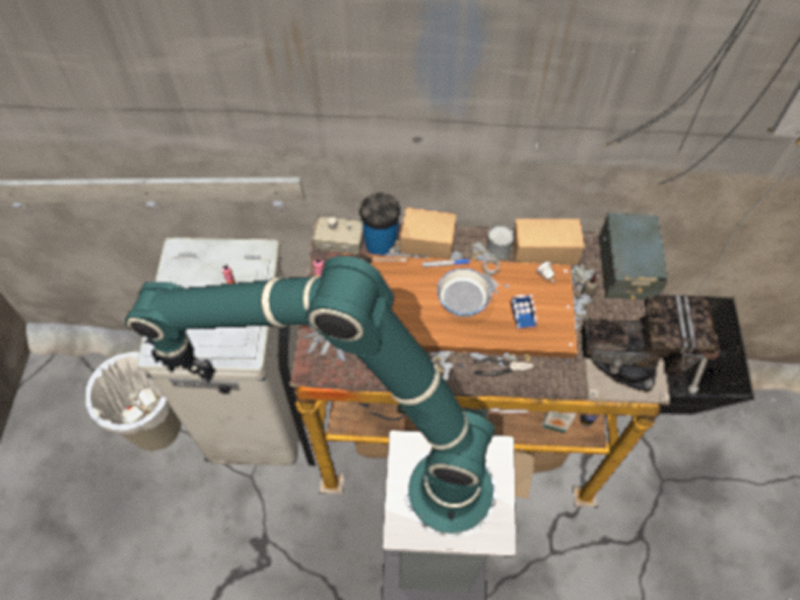

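View pics/side0.png

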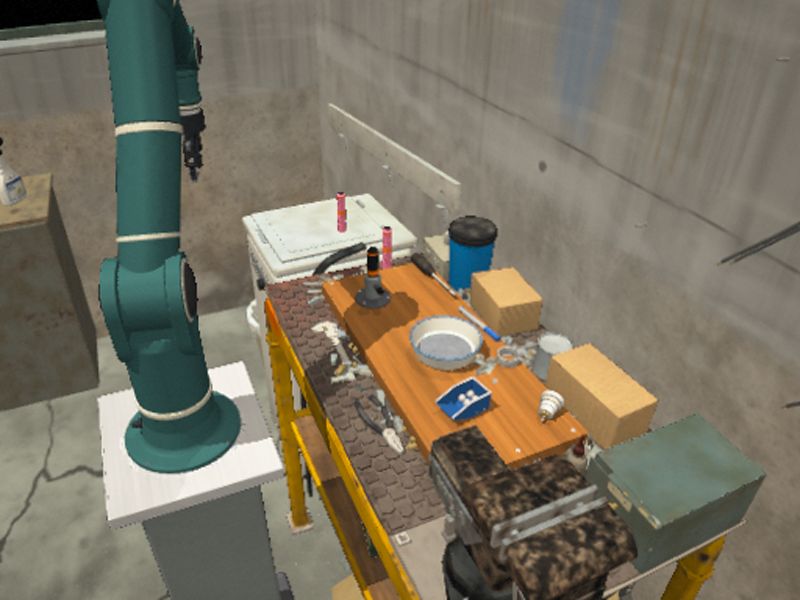

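Top view: the dish is at (466,292) and the blue scoop with its balls at (524,311) in 800-px coordinates; the arm hides the lamp. Side view: a black and orange lamp stands in its holster at (372,270). Two pink look-alikes stand at (341,212) and (387,245). The black one in the grey sleeve with the dark foot is the one meant. I'll rough-locate these, then move over the scoop and look with the wrist camera.

Run:
```python
from h import *
import pickle
a,b=pickle.load(open('c0.pkl','rb'))
s=.64
print('dish rim c',onz(a,466*s,290*s,.076),onz(b,446*s,340*s,.076))
print('scoop',onz(a,524*s,311*s,.06),onz(b,463*s,398*s,.06))
print('lamp tail',onz(b,373*s,249*s,.174),'foot',onz(b,373*s,298*s,.045))
for n,c in(('top',a),('side',b)):
    hsv=cv2.cvtColor(c['frame'],cv2.COLOR_RGB2HSV)
    m=cv2.inRange(hsv,(100,110,40),(125,255,255))
    k,l,st,ce=cv2.connectedComponentsWithStats(m)
    for i in range(1,k):
        if st[i,4]>25: print(n,st[i],ce[i]/s)
c=np.array([.62,-.16,.40])
for q in ([1,0,0,0],[0,1,0,0],[.7071,.7071,0,0],[.7071,-.7071,0,0]):
    print(q,inverse_kinematics(c,q))
```

```text
dish rim c [ 0.54241203 -0.03119537  0.076     ] [ 0.53551715 -0.03392722  0.076     ]
scoop [ 0.49341472 -0.19334547  0.06      ] [ 0.49276432 -0.18442452  0.06      ]
lamp tail [0.47537143 0.2120019  0.174     ] foot [0.47366216 0.20888108 0.045     ]
top [233 143  22  20 314] [379.41878981 237.78861465]
top [332 201  10   8  66] [525.49715909 319.64962121]
side [287 152  29  34 589] [467.03098472 261.86332767]
side [310 210  10   8  31] [491.28024194 333.31653226]
side [280 243  31  24 270] [457.98611111 396.4525463 ]
side [291 253  22  16 134] [474.07882463 407.88246269]
[1, 0, 0, 0] [-0.49318491  0.47695775  1.02914206  1.48156301 -0.40963725  1.4135806
 -1.02061216]
[0, 1, 0, 0] [-0.44554144  0.44685742  0.94021538  1.47889479 -0.36210428  1.39899665
  2.08022002]
[0.7071, 0.7071, 0, 0] [-0.48076913  0.4682827   1.00512772  1.48087925 -0.39636949  1.40928411
  0.53884741]
[0.7071, -0.7071, 0, 0] [-0.61765007  0.64037426  1.35190458  1.48791426 -0.62413592  1.50783995
 -2.41378335]
```

Run:
```python
from h import *
bot.move_joints([0.25,0.25,0,1.5,0,1.39,1.5])
print(read_t(),read_eef_pos(),read_tool_rot())
w=cam('wrist');a=cam('top');b=cam('side')
import pickle;pickle.dump((a,b,w),open('c1.pkl','wb'))
print(np.round(-np.array(w['R']).T@w['t'],3),w['k1'])
top=cv2.resize(a['frame'][130:260,180:400],(800,473),interpolation=cv2.INTER_CUBIC)
cv2.imwrite('pics/top1.png',top[:,:,::-1])
cv2.imwrite('pics/w1.png',cv2.resize(w['frame'],(768,576))[:,:,::-1])
```

```text
3.325 [ 0.5677119  -0.1784277   0.42982924] [1.58935221e-01 9.87288803e-01 9.36654153e-05 6.36871656e-04]
[ 0.506 -0.157  0.555] -0.02690208782765939
```

View pics/w1.png

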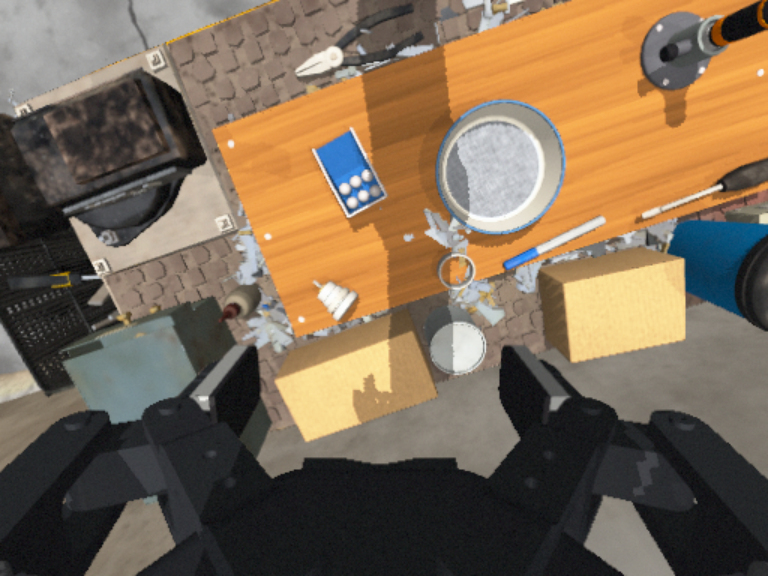

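View pics/top1.png

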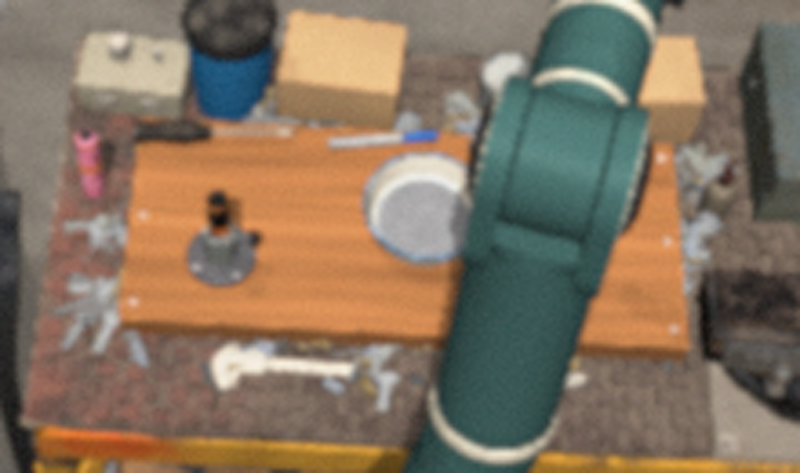

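Wrist view (768 px wide): the scoop has its back corners at (348,215) and (385,195) and its lip towards the robot at (315,153)–(350,130). The balls lie at its back, the dish is centred at (500,167), and the holster and lamp are at (690,45). Top view: only the black and orange lamp, at crop position (220,225), is in the grey holster; the pink one is at (88,165). This crop confirms the black one is meant. I'll measure the dish and get closer over the scoop.

```bash
cat >> h.py <<'E'
def grasp_rot(yaw,tilt=0):
    # scoop frame yaw (own x axis azimuth); tool x = -scoop x, y = scoop y ; tilt>0 lip down
    return (Rt.from_euler('z',yaw)*Rt.from_euler('y',-tilt)*Rt.from_quat([0,1,0,0])).as_quat()
E
python3 - <<'E'
from h import *
import pickle
a,b,w=pickle.load(open('c1.pkl','rb'))
s=1/1.5
for p in [(315,153),(350,130),(348,215),(385,195)]: print('scoop corner',onz(w,p[0]*s,p[1]*s,.07).round(3))
hsv=cv2.cvtColor(w['frame'],cv2.COLOR_RGB2HSV)
m=cv2.inRange(hsv,(95,90,40),(125,255,255))
m2=m.copy();m2[:, :285]=0;m2[:,385:]=0;m2[162:]=0
ys,xs=np.nonzero(m2)
P=np.array([onz(w,x,y,.076)[:2] for x,y in zip(xs,ys)])
c,r=cv2.minEnclosingCircle(P.astype(np.float32));print('dish outer',c,r,len(P))
A=np.c_[2*P,np.ones(len(P))];z=np.linalg.lstsq(A,(P**2).sum(1),rcond=None)[0];print('fit',z[:2],np.sqrt(z[2]+z[:2]@z[:2]))
# interior colour mean of scoop blob
m3=m.copy();m3[:80]=0;m3[150:]=0;m3[:,:200]=0;m3[:,265:]=0
ys,xs=np.nonzero(m3);print('blue blob',xs.mean(),ys.mean(),len(xs),onz(w,xs.mean(),ys.mean(),.05))
bx=[onz(w,*p,.06)[:2] for p in ((232,141),(257,130),(210,102),(233,87))]
back=(bx[0]+bx[1])/2;lip=(bx[2]+bx[3])/2;d=back-lip;yaw=np.arctan2(d[1],d[0]);mid=(back+lip)/2
print('scoop',mid,yaw,np.linalg.norm(d))
q=grasp_rot(yaw);T=[mid[0]+.015,mid[1],.21]
print(inverse_kinematics(T,q))
bot.movep(T,q)
w=cam('wrist');pickle.dump(w,open('c2.pkl','wb'))
cv2.imwrite('pics/w2.png',cv2.resize(w['frame'],(800,600))[:,:,::-1])
print(read_t(),read_eef_pos(),read_qpos())
E
```

```text
scoop corner [ 0.456 -0.218  0.07 ]
scoop corner [ 0.445 -0.171  0.07 ]
scoop corner [ 0.535 -0.205  0.07 ]
scoop corner [ 0.527 -0.156  0.07 ]
dish outer (0.5398700833320618, -0.02101052924990654) 0.07482095807790756 388
fit [ 0.53992144 -0.02095122] 0.07333761284144014
blue blob 230.4904458598726 110.60191082802548 942 [ 0.47974148 -0.19036891  0.05      ]
scoop [ 0.48951703 -0.18796937] 0.19298208592264757 0.08136292965054072
[ 0.34498486  0.3286559  -0.06101918  1.91039238  0.02506526  0.90326578
  2.03548393]
4.4417 [ 0.5063602  -0.18826044  0.21172262] [ 0.34458835  0.32764189 -0.06108924  1.90723324  0.02497143  0.90366585
  2.03479178]
```

View pics/w2.png

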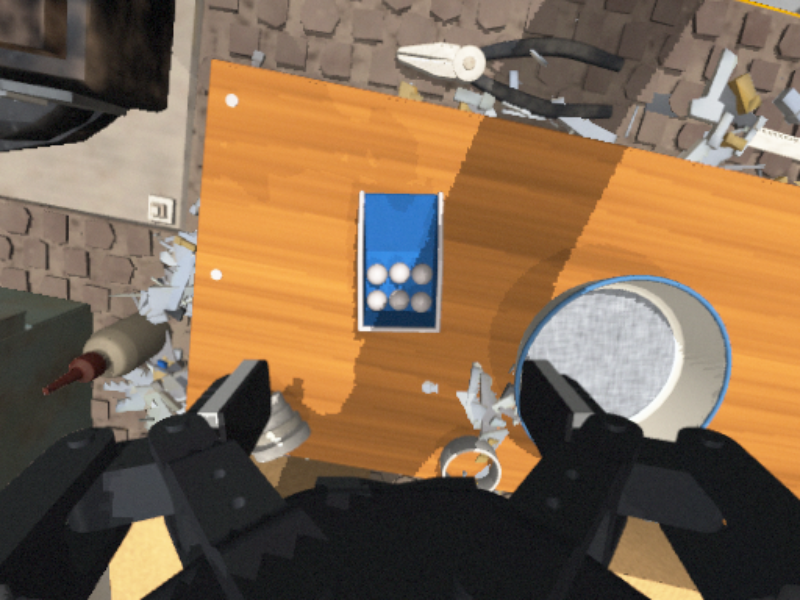

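The scoop is almost square to the gripper: front corners near (361,192) and (442,193), back corners near (358,330) and (440,331). All six balls lie at its back, and the dish rim ring is centred near (625,360).

Run:
```python
from h import *
import pickle
w=pickle.load(open('c2.pkl','rb'));a,b,_=pickle.load(open('c1.pkl','rb'))
s=.64
L,R_=onz(w,361*s,193*s,.062),onz(w,442*s,193*s,.062)
l,r=onz(w,358*s,330*s,.078),onz(w,440*s,331*s,.078)
print('widths',np.linalg.norm(L-R_),np.linalg.norm(l-r))
lip=(L+R_)/2;back=(l+r)/2;d=(back-lip)[:2];yaw=np.arctan2(d[1],d[0]);print('len',np.linalg.norm(d),'yaw',yaw)
u=d/np.linalg.norm(d);print('mid from lip',lip[:2]+.045*u,'from back',back[:2]-.042*u)
hsv=cv2.cvtColor(w['frame'],cv2.COLOR_RGB2HSV)
m=cv2.inRange(hsv,(95,90,40),(125,255,255));m[:,:325]=0;m[:170]=0;m[290:]=0;m[260:, :330]=0
ys,xs=np.nonzero(m);P=np.array([onz(w,x,y,.075)[:2] for x,y in zip(xs,ys)])
for _ in range(3):
    A=np.c_[2*P,np.ones(len(P))];z=np.linalg.lstsq(A,(P**2).sum(1),rcond=None)[0];rr=np.sqrt(z[2]+z[:2]@z[:2]);e=abs(np.linalg.norm(P-z[:2],axis=1)-rr);P=P[e<.004]
print('dish',z[:2],rr,len(P))
# lamp: orange/dark tail in side & top
f=180;k=220/800
print('lamp tail tri',tri(a,(180+218*k,130+197*k),b,(373*s,249*s)))
print('foot',onz(a,180+222*k,130+262*k,.042))
```

```text
widths 0.051805382469800244 0.05381752976459997
len 0.08735901415307246 yaw 0.17475941121791314
mid from lip [ 0.49043787 -0.1868662 ] from back [ 0.49079141 -0.18680378]
dish [ 0.54017668 -0.02019828] 0.07384769225856315 786
lamp tail tri (array([0.47611597, 0.21520262, 0.17171869]), np.float64(0.0013118188020995322))
foot [0.46550738 0.2127331  0.042     ]
```

```bash
cat >> h.py <<'E'
mid0=np.array([.4906,-.1868,.058]);yaw0=.1748;dish=np.array([.5400,-.0205,.042])
G=np.array([.016,0,.004])   # TCP in scoop frame (about scoop_mid)
LIP=np.array([-.045,0,-.002])
def tool_for(mid,yaw,tilt=0):
    R=Rt.from_euler('z',yaw)*Rt.from_euler('y',-tilt)
    return np.array(mid)+R.apply(G),grasp_rot(yaw,tilt)
def pour(lip,yaw,tilt):
    R=Rt.from_euler('z',yaw)*Rt.from_euler('y',-tilt)
    return tool_for(np.array(lip)-R.apply(LIP),yaw,tilt)
def lamp_rot(az,roll=0): # tool z = -lamp z; lamp z at 45deg elevation towards azimuth az
    zt=-np.array([np.cos(az),np.sin(az),1])/2**.5
    x=np.array([np.cos(az),np.sin(az),-1])/2**.5; y=np.cross(zt,x)
    return (Rt.from_matrix(np.c_[x,y,zt])*Rt.from_euler('z',roll)).as_quat()
E
python3 - <<'E'
from h import *
for yaw in (-.4,-.1,.1748,.5,.9):
    u=np.array([np.cos(yaw),np.sin(yaw),0])
    for t in (0,30,58):
        p,q=pour(dish+.015*u+[0,0,.046],yaw,np.radians(t));j=inverse_kinematics(p,q)
        print(yaw,t,p.round(3),None if j is None else j.round(2))
for az in np.radians([0,45,90,135,180,225,270,315]):
    d=np.array([np.cos(az),np.sin(az),1])/2**.5
    p=dish+d*(.12+.0625+.038)
    for r in (0,1.57,3.14,-1.57):
        j=inverse_kinematics(p,lamp_rot(az,r))
        if j is not None: print('lamp',np.degrees(az),r,p.round(3),j.round(2))
p,q=tool_for(mid0,yaw0);bot.servo_line(p+[0,0,.06],feed=.15,rot=q);bot.servo_line(p,feed=.08)
print(read_force());hand.gripper_close(40);bot.pause(.2)
print(read_grip_width(),read_finger_force(),read_eef_pos()-p,read_t())
E
```

```text
-0.4 0 [ 0.61  -0.05   0.094] [ 0.03  0.59 -0.    1.8   0.    0.74  1.2 ]
-0.4 30 [ 0.6   -0.046  0.124] [-0.79  0.56  0.86  2.2  -1.19  0.18  2.21]
-0.4 58 [ 0.579 -0.037  0.143] [-0.3   0.5   0.04  2.43  2.38  0.84 -1.42]
-0.1 0 [ 0.616 -0.028  0.094] [ 0.04  0.6  -0.07  1.79  0.05  0.75  1.42]
-0.1 30 [ 0.605 -0.027  0.124] [ 0.94  0.96 -1.33  2.12  1.71  0.92  0.14]
-0.1 58 [ 0.582 -0.025  0.143] None
0.1748 0 [ 0.615 -0.007  0.094] [ 0.04  0.6  -0.11  1.79  0.09  0.75  1.63]
0.1748 30 [ 0.604 -0.009  0.124] [ 0.58  0.53 -0.69  2.14  1.36  0.22  0.5 ]
0.1748 58 [ 0.582 -0.013  0.143] None
0.5 0 [0.607 0.016 0.094] [ 0.05  0.6  -0.17  1.81  0.14  0.75  1.87]
0.5 30 [0.597 0.011 0.124] [ 0.79  0.64 -0.91  2.1   0.96  0.25  1.28]
0.5 58 [ 0.577 -0.     0.143] [ 1.28  1.19 -1.33  2.32  2.59  0.43  0.19]
0.9 0 [0.587 0.039 0.094] [ 0.06  0.58 -0.24  1.85  0.19  0.73  2.19]
0.9 30 [0.58  0.03  0.124] [ 0.64  0.57 -0.66  2.06 -0.31  0.34  2.86]
0.9 58 [0.566 0.013 0.143] [ 1.34  1.28 -1.37  2.15  0.97  0.26  2.09]
lamp 45.0 0 [0.65  0.09  0.198] [-0.55  0.94  0.44  1.16  0.08  1.76 -0.9
[... 1278 characters left out ...]
.93]
lamp 270.0 1.57 [ 0.54  -0.176  0.198] [ 0.67  0.65 -0.15  1.65 -0.58  1.35  2.39]
lamp 270.0 3.14 [ 0.54  -0.176  0.198] [ 0.44  0.64  0.18  1.67 -0.73  1.43  0.95]
lamp 270.0 -1.57 [ 0.54  -0.176  0.198] [-0.02  0.81  0.89  1.7  -1.04  1.72 -0.36]
lamp 315.0 0 [ 0.65  -0.131  0.198] [ 0.3   0.94 -0.01  1.08 -0.34  1.83 -2.03]
lamp 315.0 1.57 [ 0.65  -0.131  0.198] [ 0.39  0.95 -0.2   1.07 -0.23  1.81  2.6 ]
lamp 315.0 3.14 [ 0.65  -0.131  0.198] [ 0.27  0.94  0.06  1.09 -0.39  1.83  1.15]
lamp 315.0 -1.57 [ 0.65  -0.131  0.198] [ 0.3   0.94 -0.01  1.08 -0.34  1.83 -0.46]
[0.51208352 0.51875555 0.35976798]
0.613493312408088 43.13866674900055 [ 0.00049232 -0.00025499  0.00066371] 6.6833
```

Grip is good: the opening of 52 mm matches the 53 mm scoop. Tilting the tool outward is out of reach, so I'll turn the scoop to yaw −90° (lip towards +y) and tip it sideways.

Run:
```python
from h import *
p,q=tool_for(mid0,yaw0)
bot.servo_line(p+[0,0,.075],feed=.08)
print(read_force(),read_grip_width())
yaw=-np.pi/2;u=np.array([np.cos(yaw),np.sin(yaw),0]);lip=dish+.018*u+[0,0,.048]
p,q=pour(lip+[0,0,.03],yaw,0)
bot.servo_line(p,feed=.07,rot=q)
print(read_t(),read_qpos().round(2) if hasattr(read_qpos(),'round') else read_qpos())
for t in (15,30,45,58):
    j=inverse_kinematics(*pour(lip,yaw,np.radians(t)));print(t,None if j is None else j.round(2))
w=cam('side');cv2.imwrite('pics/s3.png',cv2.resize(w['frame'][150:310,220:420],(750,600))[:,:,::-1])
```

```text
[-0.10742472  0.36885788 -2.00947142] 0.6142259872434986
9.6667 [-0.15  0.47  0.34  1.96 -0.23  0.74  0.33]
15 [-0.43  0.53  0.51  2.01  0.03  0.66  0.  ]
30 [-0.68  0.59  0.65  2.01  0.27  0.71 -0.31]
45 [-0.87  0.72  0.75  1.99  0.41  0.81 -0.53]
58 [-0.98  0.85  0.8   1.96  0.49  0.92 -0.66]
```

View pics/s3.png

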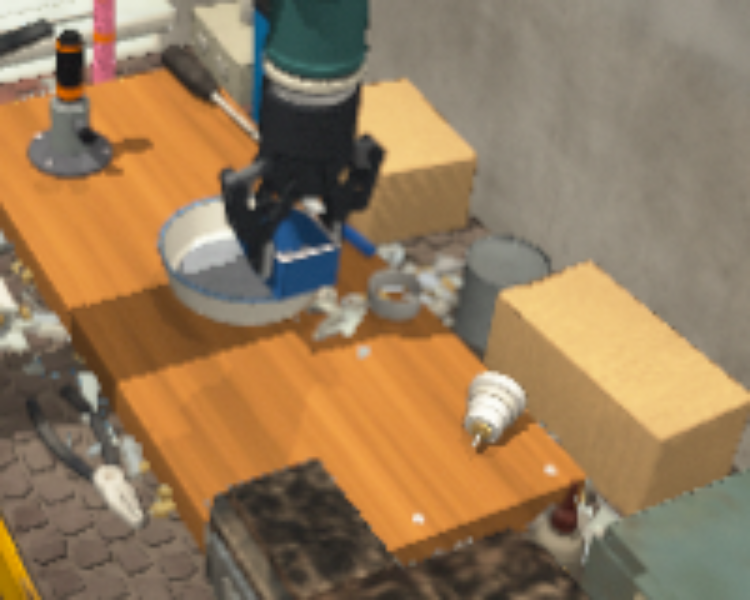

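The scoop hangs level over the right side of the dish at (300,255), with its lip towards the lamp side. Now I'll tip it.

Run:
```python
from h import *
yaw=-np.pi/2;u=np.array([0,-1,0]);lip=dish+.018*u+[0,0,.048]
for t,dz in ((12,.015),(24,.004),(36,0),(47,0),(58,0)):
    p,q=pour(lip+[0,0,dz],yaw,np.radians(t)); bot.servo_line(p,feed=.04,rot=q); print(t,read_t(),round(float(read_force()[2]),2))
bot.pause(.5);print(read_force(),read_grip_width())
w=cam('side');cv2.imwrite('pics/s4.png',cv2.resize(w['frame'][170:270,240:370],(780,600))[:,:,::-1])
```

```text
12 10.0917 -2.84
24 10.475 -2.48
36 10.875 -1.57
47 11.3167 -1.12
58 11.7583 -1.35
[ 0.84875725 -0.10841645 -1.7740798 ] 0.6121221073078555
```

View pics/s4.png

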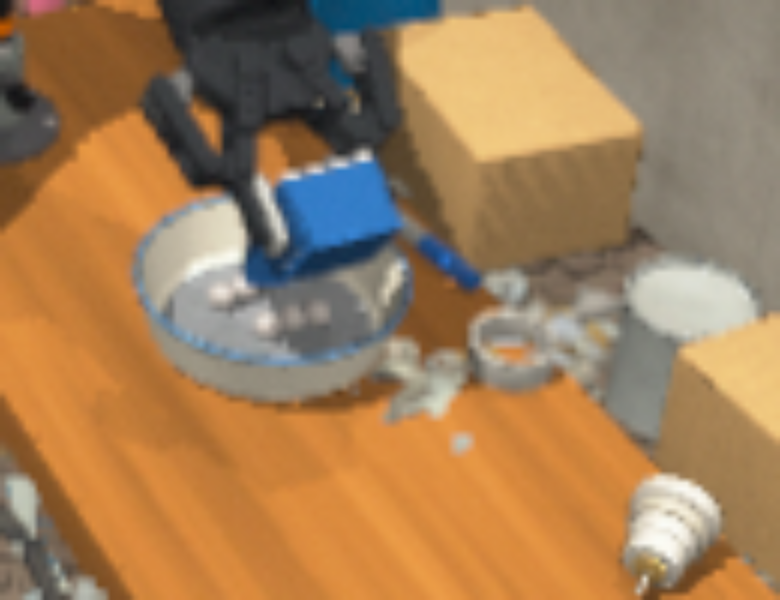

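At least five balls lie in the dish, at (218,292) to (318,308); the sixth may be hidden. I'll give a slight shake, bring the scoop level and look before setting it down.

Run:
```python
from h import *
yaw=-np.pi/2;u=np.array([0,-1,0]);lip=dish+.018*u+[0,0,.048]
for t in (50,60,50,60):
    p,q=pour(lip,yaw,np.radians(t)); bot.servo_line(p,feed=.06,rot=q)
bot.pause(.3)
p,q=pour(lip+[0,0,.04],yaw,np.radians(20)); bot.servo_line(p,feed=.06,rot=q)
p,q=tool_for(mid0+[0,0,.08],yaw0); bot.servo_line(p,feed=.08,rot=q)
print(read_t(),read_force())
w=cam('wrist');s=cam('side')
a=cv2.resize(w['frame'],(512,384));b=cv2.resize(s['frame'][170:290,240:370],(416,384))
cv2.imwrite('pics/w5.png',cv2.resize(np.hstack([w['frame'],b]),(800,331))[:,:,::-1])
```

```text
16.7167 [-1.45314409 -0.72339976 -1.43379519]
```

View pics/w5.png

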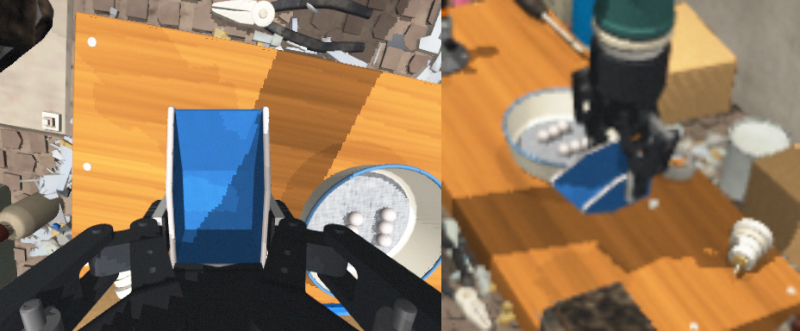

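The scoop is empty and the balls lie in the dish. I'll set the scoop down at its original spot.

Run:
```python
from h import *
p,q=tool_for(mid0,yaw0)
bot.servo_line(p+[0,0,.01],feed=.1,rot=q)
print(bot.servo_line(p-[0,0,.002],feed=.02,until_force=4),read_eef_pos()-p)
hand.open_jaws();bot.servo_line(p+[0,0,.16],feed=.12)
q=(Rt.from_euler('z',0.)*Rt.from_quat([0,1,0,0])).as_quat()
# approach lamp: tool down; rolls
for yaw in (-1.57,-1.0,-.5,0,.5,1.57):
    j=inverse_kinematics([.473,.213,.30],grasp_rot(yaw));print(yaw,None if j is None else j.round(2))
w=cam('wrist');cv2.imwrite('pics/w6.png',cv2.resize(w['frame'],(720,540))[:,:,::-1])
print(read_t())
```

```text
True [ 1.34039867e-04 -5.19760933e-05  6.85378717e-04]
-1.57 [-0.45  0.2  -0.04  1.86  0.01  1.09 -0.5 ]
-1.0 [-0.39  0.2  -0.11  1.86  0.03  1.09  0.06]
-0.5 [-0.34  0.2  -0.17  1.85  0.04  1.09  0.55]
0 [-0.3   0.21 -0.21  1.85  0.05  1.09  1.04]
0.5 [-0.25  0.21 -0.27  1.85  0.06  1.09  1.52]
1.57 [-0.09  0.23 -0.46  1.84  0.12  1.1   2.55]
20.1333
```

View pics/w6.png

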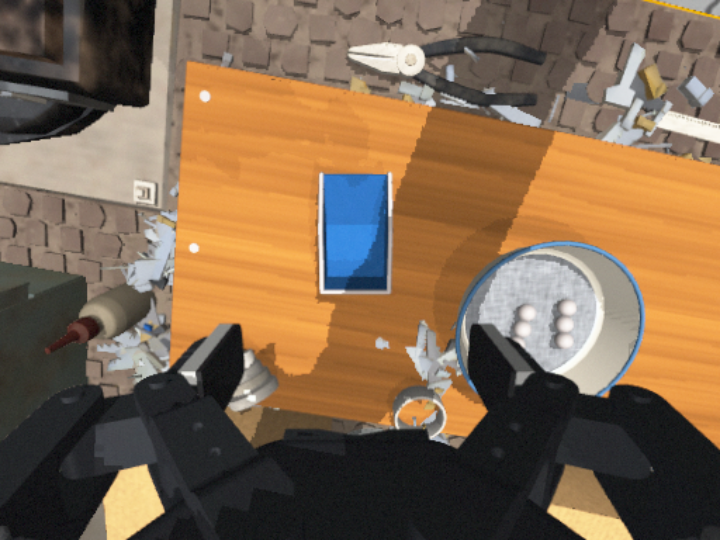

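Six balls are in the dish, around (525,320) and (566,325), with part of the group hidden by a finger. The scoop stands upright and empty at (355,232). I'll move above the lamp and measure it from close up.

Run:
```python
from h import *
bot.movep([.473,.213,.30],grasp_rot(0))
bot.pause(.2)
w=cam('wrist');s=cam('side');t=cam('top');import pickle;pickle.dump((w,s,t),open('c7.pkl','wb'))
cv2.imwrite('pics/w7.png',cv2.resize(w['frame'],(800,600))[:,:,::-1])
print(read_t(),read_qpos(),(proj(w,[[.473,.213,.174],[.473,.213,.1],[.473,.213,.045]])/.64).round(0))
```

```text
21.9833 [-0.30207589  0.20636007 -0.21200492  1.85212325  0.04871197  1.0882872
  1.03759073] [[395. 293.]
 [395. 270.]
 [395. 258.]]
```

View pics/w7.png

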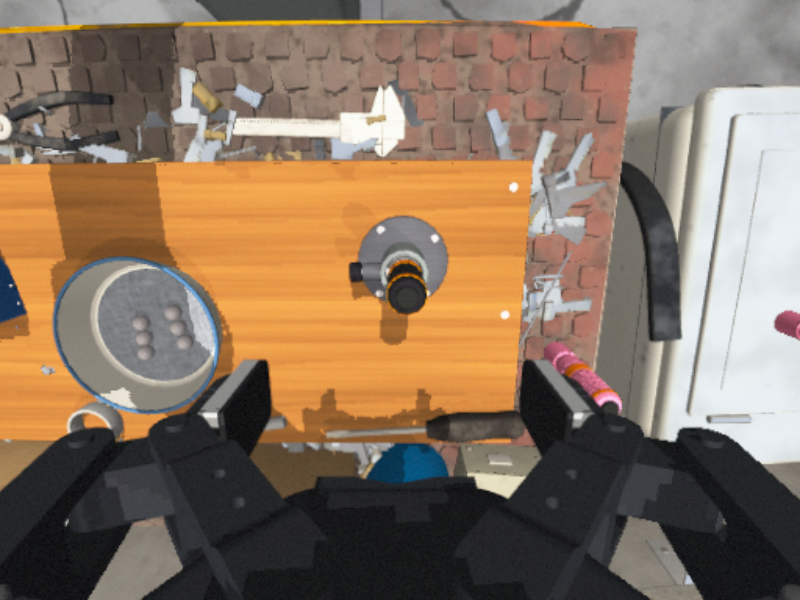

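All six balls are visible in the dish at (145,338) and (178,327). The lamp tail disc is centred at (407,294) and the holster foot at (404,258), with the plunger knob at (357,271). The pink look-alikes at (582,378) and (790,325) are not wanted.

Run:
```python
from h import *
import pickle
w,s,t=pickle.load(open('c7.pkl','rb'))
T=onz(w,407*.64,294*.64,.174);F=onz(w,404*.64,258*.64,.043);print('tail',T,'foot',F)
hsv=cv2.cvtColor(w['frame'],cv2.COLOR_RGB2HSV);m=cv2.inRange(hsv,(0,0,0),(180,255,55))[170:205,235:290]
k,l,st,ce=cv2.connectedComponentsWithStats(m);i=1+st[1:,4].argmax();print(st[i],(ce[i]+[235,170])/.64)
xy=(T[:2]*.7+F[:2]*.3);p=np.array([xy[0],xy[1],.148]);q=grasp_rot(0)
print('go',p)
for az in (90,70,110):
  a=np.radians(az);d=np.array([np.cos(a),np.sin(a),1])/2**.5
  Rf=Rt.from_rotvec(np.radians(45)*np.array([-np.sin(a),np.cos(a),0]))*Rt.from_quat(q)
  j=inverse_kinematics(dish+d*(.12+.0625+.036),Rf.as_quat());print(az,None if j is None else j.round(2))
bot.servo_line([p[0],p[1],.22],feed=.12,rot=q);bot.servo_line(p,feed=.08)
hand.gripper_close(70);bot.pause(.2)
print(read_grip_width()*85,read_finger_force(),read_force(),read_eef_pos(),read_t())
```

```text
tail [0.47340399 0.22059502 0.174     ] foot [0.47289148 0.22149402 0.043     ]
[ 14   7  24  23 307] [406.20419381 293.02219055]
go [0.47325024 0.22086472 0.148     ]
90 [-0.53  0.62 -0.12  1.72  0.68  1.41  0.6 ]
70 [-0.41  0.76 -0.13  1.44  0.55  1.61  0.86]
110 [-0.64  0.46 -0.11  2.01  0.83  1.2   0.31]
24.33731973668796 68.34935903549194 [-0.05867362 -1.3844521   5.30251444] [0.47345511 0.22076672 0.14832243] 24.6333
```

Run:
```python
from h import *
import pickle
p=np.array(read_eef_pos())
bot.servo_line(p+[0,0,.02],feed=.04);print(read_force())
bot.servo_line(p+[0,0,.11],feed=.08);print(read_force(),read_grip_width()*85,read_t())
c0=cam('side');c0t=cam('wrist')
a=np.pi/2;d=np.array([np.cos(a),np.sin(a),1])/2**.5
Rf=Rt.from_rotvec(np.radians(45)*np.array([-np.sin(a),np.cos(a),0]))*Rt.from_quat(grasp_rot(0))
f=dish+d*(.12+.0625+.036)
bot.servo_line((p+[0,0,.11]+f)/2+[0,0,.02],feed=.08,rot=(Rt.from_rotvec(np.radians(20)*np.array([-1,0,0]))*Rt.from_quat(grasp_rot(0))).as_quat())
bot.servo_line(f,feed=.07,rot=Rf.as_quat());bot.pause(.3)
print(f,read_eef_pos(),read_force(),read_grip_width()*85,read_t())
s=cam('side');w=cam('wrist');t=cam('top');pickle.dump((s,w,t,c0,c0t),open('c8.pkl','wb'))
lens=dish+d*.12
for n,c in (('side',s),('top',t),('wrist',w)):
    print(n,proj(c,[lens,lens+d*.125,dish]).round(1))
# orange-lamp/black mask near expected in side before tilting: tail & lens rows
print('vertical: expected',proj(c0,[p+[0,0,.11-.036-.0625],p+[0,0,.11-.036+.0625]]).round(1))
x=proj(c0,[p+[0,0,.11-.0985]])[0].astype(int)
for v in range(x[1]-14,x[1]+10): print(v,c0['frame'][v,x[0]-1:x[0]+2].mean(0).astype(int),end=' ')
```

```text
[-0.77326804  2.5081412  -0.98457326]
[-0.56166855  0.22679141 -1.35216759] 24.45796763297103 26.5667
[0.54       0.13400283 0.19650283] [0.54008157 0.13394428 0.19691028] [-0.48252102  0.174211   -1.96180382] 24.366665942105236 29.0333
side [[273.7 188.4]
 [263.2 153.1]
 [284.1 223.2]]
top [[276.7 178.6]
 [256.1 165.9]
 [295.2 190. ]]
wrist [[252.  195.7]
 [251.4 277.2]
 [252.1 170.3]]
vertical: expected [[237.3 161.9]
 [237.1 129.3]]
147 [211  98   0] 148 [194  90   0] 149 [74 58 48] 150 [115 112 107] 151 [158 153 144] 152 [167 162 153] 153 [164 159 150] 154 [154 150 141] 155 [170 165 156] 156 [200 196 187] 157 [165 159 151] 158 [169 164 155] 159 [167 162 154] 160 [166 161 153] 161 [166 160 153] 162 [165 160 151] 163 [168 165 155] 164 [194 198 183] 165 [230 233 220] 166 [229 231 214] 167 [219 216 194] 168 [192 176 156] 169 [159 106  90] 170 [157 104  88]
```

Run:
```python
from h import *
import pickle
s,w,t,c0,c0t=pickle.load(open('c8.pkl','rb'))
d=np.array([0,1,1])/2**.5
for n,c in (('side',s),('wrist',w)):
    print(n)
    for e in range(95,170,5):
        u=proj(c,[dish+d*e/1000])[0].round().astype(int);print(e,u,c['frame'][u[1],u[0]],end='; ')
    print()
# balls and scoop in side view
f=cv2.cvtColor(s['frame'],cv2.COLOR_RGB2HSV)
a0,b0=pickle.load(open('c0.pkl','rb'))
g0=proj(s,[mid0])[0];g=lambda c:cv2.inRange(cv2.cvtColor(c['frame'],cv2.COLOR_RGB2HSV),(100,110,40),(125,255,255))[235:275,275:320]
for c in(b0,s): ys,xs=np.nonzero(g(c));print('scoop blue',len(xs),xs.mean()+275,ys.mean()+235)
# beam: brightness change on dish floor
ref=pickle.load(open('c7.pkl','rb'))[1]['frame'].astype(float).sum(2);now=s['frame'].astype(float).sum(2)
for dy in (-40,-20,0,20,40):
    print([int((now-ref)[tuple(proj(s,[dish+[dx/1000,dy/1000,0]])[0].round().astype(int)[::-1])]) for dx in (-40,-20,0,20,40)])
```

```text
side
95 [276 196] [139  87  39]; 100 [275 194] [207 130  60]; 105 [275 193] [223 142  65]; 110 [275 191] [219 140  63]; 115 [274 190] [218 138  60]; 120 [274 188] [149 131 106]; 125 [273 187] [159 154 145]; 130 [273 186] [166 162 152]; 135 [272 184] [158 153 144]; 140 [272 183] [160 155 147]; 145 [272 181] [167 162 154]; 150 [271 180] [154 148 141]; 155 [271 178] [162 158 149]; 160 [270 177] [147 142 135]; 165 [270 176] [162 157 149]; 
wrist
95 [252 189] [124 124 121]; 100 [252 190] [125 125 122]; 105 [252 191] [128 126 124]; 110 [252 193] [132 130 128]; 115 [252 194] [159 157 153]; 120 [252 196] [197 191 190]; 125 [252 197] [167 163 161]; 130 [252 199] [128 125 122]; 135 [252 201] [129 128 125]; 140 [252 203] [131 130 125]; 145 [252 205] [59 31 20]; 150 [252 207] [165  78   0]; 155 [252 209] [167  81   0]; 160 [252 211] [199  96   0]; 165 [252 213] [18 18 20]; 
scoop blue 405 296.53333333333336 256.1506172839506
scoop blue 479 296.5323590814196 255.42171189979123
[2, -4, 65, 114, 49]
[14, 196, 213, 209, 204]
[220, 201, 226, 177, 209]
[80, 74, 79, 117, 199]
[-46, -208, 194, 197, 54]
```

The side view puts the lens edge exactly 120 mm from the middle of the dish on the 45° line. The dish floor under it has brightened, and the scoop hasn't moved from where I set it down. Handing in.

Run:
```python
from h import *
print(read_t(),read_finger_force());print(finish_job())
```

```text
29.1833 69.28944826126099
the job is handed in; nothing more can be done
None
```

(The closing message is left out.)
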